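Switch off the bead annealer and push its counterweighted lid up until it stays open

ROBOT

A 6-joint arm with a two-finger parallel gripper is mounted at the origin on the work surface. World frame = base frame: x ahead of the robot, y to its left, z up, the work surface at z = 0. Lengths are in m, angles in rad, forces in N, time in s.
With the tool pointing down it reaches from about 0.3 to 0.825 m from the base axis. Payload 5.4 kg.
Tool frame: the origin (TCP) lies midway between the tips of the shut fingers; the grasp point (between the pads) lies 19 mm behind it (ctrl.hold_point_z is the z of the grasp point in the tool frame, in m); z points along the fingers, y is the line along which they close (so a half turn about z gives the same grasp; the last joint's range is limited). The gripper opens to 92 mm and grips with 3 to 60 N. Pads are 20 mm wide; open, the fingers measure 128 mm over their backs; the gripper's body (75 mm by 189 mm) begins 69 mm behind the grasp point.
Start: joints at [-1.453, 0.158, 1.597, -0, 1.386, -0.21], TCP at [0.185, -0.544, 0.178] pointing down, gripper open.
Joint ranges: [-2.91, 2.91], [-0.94, 2.29], [0.18, 2.7], [-1.29, 4.43], [0.17, 2.64], [-3, 3]. Speed limits (rad/s): [2.57, 2.57, 3.14, 3.14, 3.14, 3.14].

INTERFACE

Orientations are given as a 3x3 rotation matrix whose columns are the frame's x, y, z axes.
In Python, from station import sensors, viewer, job, ctrl gives the robot as it stands. The module is installed in compiled form; this text tells all that it offers.
- The arm moves only by the shell command python3 -m handwheel 'ROWS'. ROWS is JSON, a list of rows, each an object with "slide": the shift along the tool's x, y, z scaled (see below), a list of three; "rotation": the turn, a rotation vector about the tool's x, y, z scaled (see below), a list of three; "fingers": the finger opening in mm, from 0 to 91.9. In form: [{"slide": [x, y, z], "rotation": [rx, ry, rz], "fingers": fingers}, ...]. A call has exactly 10 rows; each row shifts and turns the commanded pose from where the row before left it, along the tool's axes as they then stand; what a row does not reach is not made up. The controller multiplies each number of a shift by 600 mm and each number of a turn by 2 pi rad. A row lasts 1/10 s, in which the tool goes at most 50 mm and 8.59 degrees, less where a joint would pass 70% of its speed; a pose out of reach is approached as far as the arm can. A call with a number of a shift or a turn outside -1 to 1 is refused whole. A call with a gripper value outside its range is refused whole. The fingers move at their own pace and stop on an object; the grip force is fixed at half the most. Time passes only in rows, so rows that do not move let the fingers close, or fill a call up. It gives the time, the measured TCP pose, the force, the opening and the grip force at its end, in the units of the state.
- sensors.observe(): the state, without advancing time (a new reading comes with each control period).
- viewer.read_camera(name): name is "side" or "top"; returns a dict with "frame" (420x560x3 uint8, red, green, blue), "fx", "fy", "cx", "cy" (pixels), "eye" and "rotation" of the camera in the world. Camera axes: x right, y down, z forward; pixel columns grow to the right and rows downward; lengths in m; the calibration is good to about 2 mm. A picture is of the moment at which its call begins. There is no depth.
- job.job_done(): hands the job in; it is judged then, once.
Trained networks look in a picture, given as the dict that the camera call returned (one of the last four; its "shot" number tells which), for a name from the list of things; names that differ only in an ending like _2 or _b are one class to them, and where a whole thing is asked for, a point or a joint stands for the part that bears it (a point fixed in the world has none). Each returns a list of dicts, best first, with "confidence" (0 to 1); they miss things now and then, are a little off and sometimes report something else, mostly with a low value. They report only what shows in the picture. A call takes as long as a camera call.
- viewer.look_for(picture, label): "centre" ([row, column] in pixels, amid what is visible of it).
- viewer.pinpoint(picture, label): "centre" ([row, column] in pixels: a listed point, or the origin of a listed thing).
The state is a dict: "t": time; "joints": joint angles; "dq": joint speeds; "effort": joint torques, N m; "tool_pos": TCP position; "tool_rot": TCP orientation; "contact_force": force on the tool from outside, world axes, zero at the start; "torque": the same for the moment, N m; "finger_gap": opening from 0.0 (shut) to 1.0 (fully open); "grip_force": force on a finger pad.
Only numpy, scipy, OpenCV 4.12 (cv2) and the standard library are available. Lean on these libraries where they do the work, as an engineer would, in place of code of your own. Each camera call takes 0.05 s, during which the arm holds its last target. There are 200 camera calls.

TASK

The bead annealing kiln has finished its cycle: switch it off by pressing the raised end of the rocker switch on its control box fully down, then put the fingers under the lid's front handle and push the counterweighted lid up past its balance point, so that it swings on to its stop and stays wide open by itself with nothing touching it. Only push with the fingers: do not grip the handle, do not throw the lid open, and leave the tools and jars on the bench where they are.

Things in the scene. Friction and masses are not known exactly. Their poses are not given: they have to be found in the camera images.
- kiln: Low box kiln fixed to the bench: steel case 220 mm deep (x), 240 wide (y), 125 high to the lid seam; the shut lid's top is at 170. Origin: centre of its underside. Its front, with the handle, faces its -x, towards the robot within 0.3 rad. A grey control box 160 x 80 mm, top at 100 mm, sits on its right flank (-y), centred at (-20, -175) mm; the rocker switch is at its front end.
- lid (a joint): Lid angle about the level hinge at the back: 0 shut, 1.5 rad wide open on rubber stops. Steel arms on its flanks carry a round steel counterweight 90 mm behind the hinge. Below the balance point, about 0.53 rad, it falls shut; beyond, it swings by itself to the stop in 1 to 3 s and stays. Hinge damped, 0.8 N m s/rad. A slow push under the handle takes 2 to 5 N, most at the start.
- lid_handle (a point): Centre of the handle: round wooden grip 16 mm thick, 130 mm long, turning freely on its rod, level, parallel to the kiln's y, between two 12 mm stand-offs, 45 mm in front of the lid's front face. Lid shut: 149 mm above the bench, 155 mm in front of the kiln's origin, free above, below and in front. It moves in an arc of 278 mm radius about lid_hinge, first straight up, then up and back.
- lid_hinge (a point): Middle of the lid's hinge axis, 122 mm behind the kiln's origin and 125 mm above the bench; the axis is parallel to the kiln's y axis. Its orientation is the lid's.
- rocker (a joint): Tilt of the rocker switch: 0 at the start, on, with its front end (nearest the robot) raised; 0.36 rad is off, with the front end pressed fully down. It stays where it is left.
- switch_end (a point): Face of the rocker's raised front end, 5 mm in from its edge; press it straight down, 3 to 6 N. The black rocker is 44 mm long (kiln's x), 28 wide, its two faces a shallow V; the pivot is midway, 17 mm behind this point, 106 mm above the bench. This point starts 115 mm above the bench and goes down 6 mm; then its face is level at 110 mm, the frame around it at 104 mm.
- frit_jar: Bystander: round glass jar with a metal lid, 54 mm thick, 75 mm high, standing to the left in front of the kiln. Origin: centre of its underside.
- paddle: Bystander: graphite paddle lying on the bench in front of the control box, 250 mm long overall, 50 mm wide, 20 mm high. Origin at its middle, on the bench; x along it towards the blade.
- tweezers: Bystander: steel tweezers, 175 mm long, 9 mm high, lying on the bench in front of the kiln's handle. Origin at their middle, on the bench; x along them.
- release_bottle: Bystander: white plastic bottle, 48 mm thick, 120 mm high, standing on the left. Origin: centre of its underside.
- mandrel_block: Bystander: wooden block 140 x 50 x 40 mm with upright steel mandrels reaching 215 mm above the bench, at the left. Origin: centre of its underside.
- glasses: Bystander: safety glasses, 145 mm wide, 120 mm deep, 42 mm high, lying at the right. Origin at the bridge, on the bench.
- bead_tray: Bystander: shallow aluminium tray of beads, 100 x 150 x 22 mm, lying at the far right. Origin: centre of its underside.

How it is judged:
On the way, in this order (a step that is already met when the one before it is completed fails the run):
1. the rocker switch is pressed over to off while the lid is still shut (value of joint rocker above 0.28 rad and value of joint lid below 0.1 rad), for 0.1 s.
2. the lid has been pushed up past its balance point (value of joint lid above 0.7 rad), for 0.1 s.
At the end, for the whole second after the job is handed in: the rocker is off (pressed over by more than 0.28 of 0.36 rad) and the lid stands open by itself at its stop (more than 1.4 of 1.5 rad), at rest (value of joint rocker above 0.28 rad and value of joint lid above 1.4 rad and velocity of joint lid between -0.1 and 0.1 rad/s); the robot touches nothing.
It fails at once if the lid is raised while the kiln is still switched on (value of joint rocker below 0.28 rad and value of joint lid above 0.15 rad).
It fails at once if the lid is thrown open or dropped (faster than 2.5 rad/s) (velocity of joint lid above 2.5 rad/s or velocity of joint lid below -2.5 rad/s).
It fails at once if the lid or its handle is gripped or forced (more than 30 N from the fingers) (contact force between the fingers and lid above 30 N).
It fails at once if a bystander is lifted, carried or shifted by more than 30 mm (distance of any of frit_jar, paddle, tweezers, release_bottle, mandrel_block, glasses, bead_tray from where it was at the start of the episode above 0.03 m).
It fails at once if a standing bystander is tipped over (angle between any of frit_jar, release_bottle, mandrel_block's own z axis and vertical above 0.6 rad).
It also fails if it takes over 48 s, if anything falls off the work surface, if the arm or the gripper's body presses on something with over 40 N, if the wrist force passes 120 N, or if a joint passes its speed limit or range.

## Working session

There is one attempt and no reset: what is moved stays moved. The work goes in short steps, Python scripts to look and compute and a shell command to move; the robot and the scene stay as the last step left them, time stands still between calls to the robot, and variables do not carry over. Pictures are saved under pics/ and viewed, at most 10 in all, crops included, and the job is handed in when it is done.

```bash
mkdir -p pics; cat > h.py <<'E'
import numpy as np, cv2
from station import sensors, viewer, job, ctrl
def ray(p,rc):
    d=np.array([(rc[1]-p['cx'])/p['fx'],(rc[0]-p['cy'])/p['fy'],1.0])
    d=np.array(p['rotation'])@d; return np.array(p['eye']),d/np.linalg.norm(d)
def atz(p,rc,z):
    e,d=ray(p,rc); return e+d*(z-e[2])/d[2]
def tri(p1,a,p2,b):
    e1,d1=ray(p1,a);e2,d2=ray(p2,b)
    s=np.linalg.lstsq(np.c_[d1,-d2],e2-e1,rcond=None)[0]
    x,y=e1+s[0]*d1,e2+s[1]*d2
    return (x+y)/2,np.linalg.norm(x-y)
E
python3 - <<'E'
from h import *
np.set_printoptions(precision=4,suppress=True)
P={n:viewer.read_camera(n) for n in('side','top')}
for n in P: cv2.imwrite(f'pics/{n}0.png',P[n]['frame'][...,::-1]); print(n,P[n]['eye'],np.array(P[n]['rotation'])[:,2])
for l,z in [('kiln',0),('lid_handle',.149),('lid_hinge',.125),('switch_end',.115),('frit_jar',0),('paddle',0),('tweezers',0),('release_bottle',0),('mandrel_block',0),('glasses',0)]:
    r={n:viewer.pinpoint(P[n],l)[:2] for n in P}
    for n in r:
        for q in r[n]: print(l,n,np.round(q['centre'],1),round(q['confidence'],2),atz(P[n],q['centre'],z))
    if r['side'] and r['top']: print('  tri',*tri(P['side'],r['side'][0]['centre'],P['top'],r['top'][0]['centre']))
s=sensors.observe();print(s['t'],s['tool_pos'],s['tool_rot'],ctrl.hold_point_z)
E
```

```text
side [-0.0784  1.0523  0.8481] [ 0.4308 -0.7521 -0.4987]
top [ 0.2388 -0.0377  1.5314] [ 0.2078  0.0093 -0.9781]
lid_handle side [213.4 312.6] 0.84 [ 0.4609 -0.0291  0.149 ]
lid_hinge side [199.4 223.6] 0.75 [ 0.7381 -0.016   0.125 ]
lid_hinge side [234.8 356.9] 0.3 [ 0.332  -0.0235  0.125 ]
switch_end top [206.5 334.9] 0.67 [ 0.5422 -0.2075  0.115 ]
frit_jar side [293.3 306. ] 0.87 [0.4076 0.107  0.    ]
frit_jar top [246.9 227.5] 0.85 [0.4134 0.113  0.    ]
  tri [0.4095 0.1114 0.0032] 0.007531816157780969
paddle side [234.1 356.8] 0.8 [ 0.4047 -0.2129  0.    ]
paddle top [256.  328.3] 0.73 [ 0.406  -0.2069  0.    ]
  tri [ 0.4041 -0.2069  0.0038] 0.003123685395217312
tweezers side [261.6 322.9] 0.79 [ 0.4309 -0.0376  0.    ]
tweezers top [246.7 273.5] 0.49 [ 0.4238 -0.0323  0.    ]
tweezers top [207.9 416.5] 0.34 [ 0.58   -0.4843  0.    ]
  tri [ 0.4254 -0.0315  0.0052] 0.0047866097091469745
release_bottle side [352.5 309.9] 0.59 [0.3048 0.2849 0.    ]
release_bottle top [278.8 166.3] 0.59 [0.3011 0.295  0.    ]
  tri [0.3007 0.2931 0.009 ] 2.51489554616168e-06
mandrel_block side [383.3 245.9] 0.59 [0.3798 0.4256 0.    ]
mandrel_block top [251.  126.1] 0.68 [0.3791 0.4313 0.    ]
  tri [0.3779 0.4295 0.0049] 0.0015430689884581858
glasses top [290.8 386.3] 0.71 [ 0.3099 -0.3917  0.    ]
1.1 [ 0.1851 -0.5444  0.1782] [[ 0.9467  0.322  -0.    ]
 [ 0.322  -0.9467 -0.    ]
 [-0.      0.     -1.    ]] -0.0187
```

View pics/side0.png

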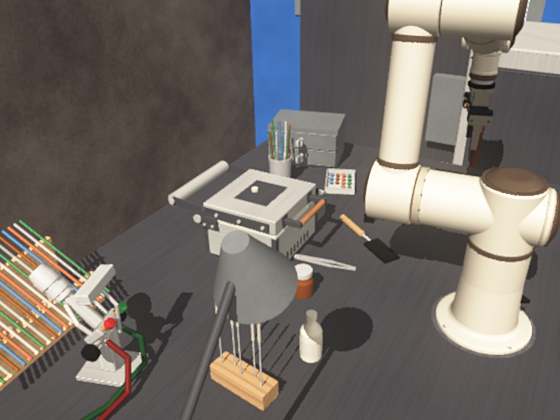

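View pics/top0.png

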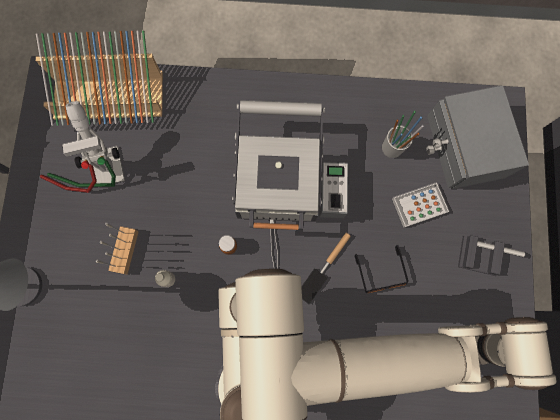

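The side view shows the kiln with its handle at about (213,312). The top view shows the handle at about (226,276) and the black rocker at about (200,336). I'll zoom in on the top view for yaw and the switch position.

```bash
python3 - <<'E'
from h import *
f=cv2.imread('pics/top0.png')[150:250,225:355]
cv2.imwrite('pics/crop0.png',cv2.resize(f,None,fx=6,fy=6,interpolation=cv2.INTER_CUBIC))
E
```

```text
(no output)
```

View pics/crop0.png

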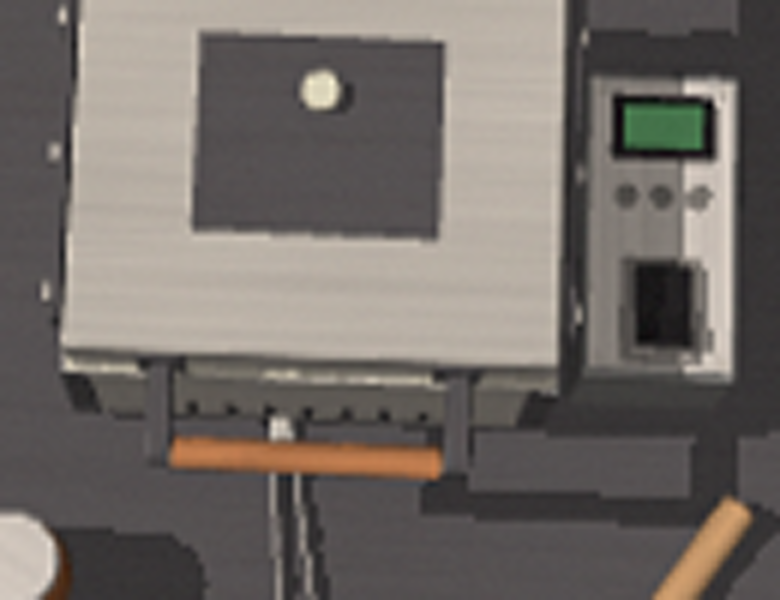

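The crop shows the handle ends at crop (453,170) and (465,442), and the rocker spanning rows 262–347, centred on column 664. The switch_end detection at (206.5,334.9) matches its front end.

```bash
python3 - <<'E'
from h import *
np.set_printoptions(precision=4,suppress=True)
P=viewer.read_camera('top')
g=lambda r,c,z:atz(P,(150+r/6,225+c/6),z)
a,b=g(453,170,.149),g(465,442,.149); print(a,b,(a+b)/2,np.linalg.norm(a-b),'yaw',np.arctan2(-(a-b)[0],(a-b)[1]))
a,b=g(348,65,.17),g(366,560,.17); print(a,b,np.linalg.norm(a-b),'yaw',np.arctan2(-(a-b)[0],(a-b)[1]))
print('rock',g(262,664,.111),g(347,664,.117),g(336,664,.115))
E
```

```text
[0.4631 0.0293 0.149 ] [ 0.4661 -0.1016  0.149 ] [ 0.4646 -0.0361  0.149 ] 0.13092802144755913 yaw 0.022490387311407286
[0.507  0.0821 0.17  ] [ 0.5141 -0.1541  0.17  ] 0.23632452443793878 yaw 0.030217587268438793
rock [ 0.5827 -0.2087  0.111 ] [ 0.5379 -0.2097  0.117 ] [ 0.5439 -0.2097  0.115 ]
```

```bash
python3 -m handwheel '[{"slide":[0.06,-0.027,0],"rotation":[0,0,0],"fingers":0},{"slide":[0.06,-0.027,0],"rotation":[0,0,0],"fingers":0},{"slide":[0.06,-0.027,0],"rotation":[0,0,0],"fingers":0},{"slide":[0.06,-0.027,0],"rotation":[0,0,0],"fingers":0},{"slide":[0.06,-0.027,0],"rotation":[0,0,0],"fingers":0},{"slide":[0.06,-0.027,0],"rotation":[0,0,0],"fingers":0},{"slide":[0.06,-0.027,0],"rotation":[0,0,0],"fingers":0},{"slide":[0.06,-0.027,0],"rotation":[0,0,0],"fingers":0},{"slide":[0.06,-0.027,0],"rotation":[0,0,0.0237],"fingers":0},{"slide":[0,0,0],"rotation":[0,0,0.0237],"fingers":0}]'
python3 - <<'E'
from h import *
np.set_printoptions(precision=4,suppress=True)
s=sensors.observe();R=np.array(s['tool_rot']);print(s['t'],s['tool_pos'],R,s['joints'],R.T@(np.array([.543,-.2085,.14])-s['tool_pos'])/.6)
E
```

```text
t: 2.15
tool_pos: [0.4469, -0.2994, 0.1783]
tool_rot: [[0.999, 0.032, 0.001], [0.032, -0.999, 0.001], [0.001, -0.001, -1.0]]
contact_force: [-0.0, -0.4, -0.3]
finger_gap: 0.152
grip_force: 0.0
2.15 [ 0.4469 -0.2994  0.1783] [[ 0.9995  0.0322  0.0011]
 [ 0.0322 -0.9995  0.001 ]
 [ 0.0012 -0.001  -1.    ]] [-0.816   0.0621  1.7013  0.0016  1.3781  0.7223] [ 0.1648 -0.1462  0.0641]
```

```bash
python3 -m handwheel '[{"slide":[0.033,-0.03,0],"rotation":[0,0,0],"fingers":0},{"slide":[0.033,-0.03,0],"rotation":[0,0,0],"fingers":0},{"slide":[0.033,-0.03,0],"rotation":[0,0,0],"fingers":0},{"slide":[0.033,-0.03,0],"rotation":[0,0,0],"fingers":0},{"slide":[0.033,-0.026,0],"rotation":[0,0,0],"fingers":0},{"slide":[0,0,0.02],"rotation":[0,0,0],"fingers":0},{"slide":[0,0,0.02],"rotation":[0,0,0],"fingers":0},{"slide":[0,0,0.012],"rotation":[0,0,0],"fingers":0},{"slide":[0,0,0],"rotation":[0,0,0],"fingers":0},{"slide":[0,0,0],"rotation":[0,0,0],"fingers":0}]'
python3 - <<'E'
from h import *
np.set_printoptions(precision=4,suppress=True)
s=sensors.observe();R=np.array(s['tool_rot']);print(s['t'],s['tool_pos'],R.T@(np.array([.543,-.2085,.109])-s['tool_pos'])/.6)
ps=[]
for n in('side','top'):
    p=viewer.read_camera(n);e=np.array(p['rotation']).T@(np.array(s['tool_pos'])-p['eye']);r,c=p['cy']+p['fy']*e[1]/e[2],p['cx']+p['fx']*e[0]/e[2]
    print(n,r,c,[ (q['centre'],q['confidence']) for q in viewer.pinpoint(p,'switch_end')])
    r,c=int(r),int(c);f=p['frame'][r-40:r+40,c-50:c+50,::-1]
    ps.append(cv2.resize(f,None,fx=4,fy=4,interpolation=cv2.INTER_CUBIC))
cv2.imwrite('pics/near.png',np.hstack(ps))
E
```

```text
t: 3.15
tool_pos: [0.5397, -0.2124, 0.1467]
tool_rot: [[0.999, 0.032, -0.001], [0.032, -0.999, 0.0], [-0.001, -0.0, -1.0]]
contact_force: [-0.2, -0.6, 0.6]
finger_gap: 0.004
grip_force: 0.0
3.15 [ 0.5397 -0.2124  0.1467] [ 0.0057 -0.0062  0.0629]
side 180.2765023797894 317.02248052811024 []
top 205.2568226155285 337.92174298231197 []
```

View pics/near.png

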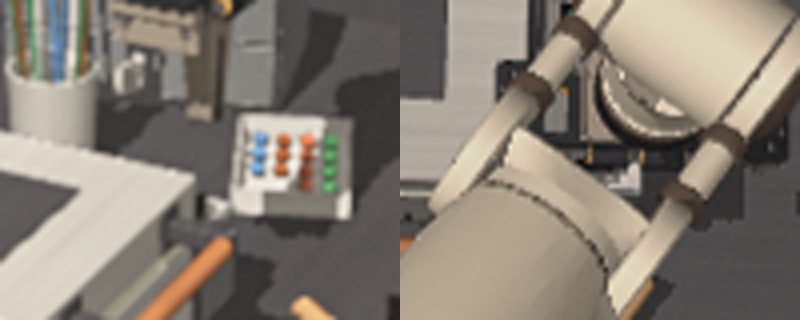

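The shut fingers are directly over the rocker, which the arm and kiln hide from both cameras. I'll correct the few millimetres of offset and press.

```bash
python3 -m handwheel '[{"slide":[0.0055,-0.006,0],"rotation":[0,0,0],"fingers":0},{"slide":[0,0,0.015],"rotation":[0,0,0],"fingers":0},{"slide":[0,0,0.015],"rotation":[0,0,0],"fingers":0},{"slide":[0,0,0.01],"rotation":[0,0,0],"fingers":0},{"slide":[0,0,0.006],"rotation":[0,0,0],"fingers":0},{"slide":[0,0,0.006],"rotation":[0,0,0],"fingers":0},{"slide":[0,0,0.006],"rotation":[0,0,0],"fingers":0},{"slide":[0,0,0.006],"rotation":[0,0,0],"fingers":0},{"slide":[0,0,0],"rotation":[0,0,0],"fingers":0},{"slide":[0,0,0],"rotation":[0,0,0],"fingers":0}]'
```

```text
t: 4.35
tool_pos: [0.5436, -0.2081, 0.1087]
tool_rot: [[0.999, 0.033, 0.0], [0.033, -0.999, -0.0], [0.0, 0.0, -1.0]]
contact_force: [0.4, -1.1, 0.3]
finger_gap: 0.007
grip_force: 0.0
```

```bash
python3 -m handwheel '[{"slide":[0,0,0.002],"rotation":[0,0,0],"fingers":0},{"slide":[0,0,0.002],"rotation":[0,0,0],"fingers":0},{"slide":[0,0,0],"rotation":[0,0,0],"fingers":0},{"slide":[0,0,0],"rotation":[0,0,0],"fingers":0},{"slide":[0,0,0],"rotation":[0,0,0],"fingers":0},{"slide":[0,0,0],"rotation":[0,0,0],"fingers":0},{"slide":[0,0,0],"rotation":[0,0,0],"fingers":0},{"slide":[0,0,0],"rotation":[0,0,0],"fingers":0},{"slide":[0,0,0],"rotation":[0,0,0],"fingers":0},{"slide":[0,0,0],"rotation":[0,0,0],"fingers":0}]'
```

```text
t: 5.35
tool_pos: [0.5435, -0.2081, 0.1062]
tool_rot: [[0.999, 0.033, -0.0], [0.033, -0.999, -0.0], [-0.0, 0.0, -1.0]]
contact_force: [-1.2, -0.2, -0.2]
finger_gap: 0.004
grip_force: 0.0
```

No reaction force shows, so I'll clear the view and look at the rocker. The same move takes me to the start of the handle approach.

```bash
python3 -m handwheel '[{"slide":[0,0,-0.06],"rotation":[0,0,0],"fingers":0},{"slide":[0,0,-0.06],"rotation":[0,0,0],"fingers":0},{"slide":[0,0,-0.06],"rotation":[0,0,0],"fingers":0},{"slide":[-0.043,-0.042,0],"rotation":[0,0,0],"fingers":0},{"slide":[-0.043,-0.042,0],"rotation":[0,0,0],"fingers":0},{"slide":[-0.043,-0.042,0],"rotation":[0,0,0],"fingers":0},{"slide":[-0.043,-0.042,0],"rotation":[0,0,0],"fingers":0},{"slide":[-0.043,-0.042,0],"rotation":[0,0,0],"fingers":0},{"slide":[-0.043,-0.042,0],"rotation":[0,0,0],"fingers":0},{"slide":[-0.043,-0.042,0],"rotation":[0,0,0],"fingers":0}]'
python3 - <<'E'
from h import *
p=viewer.read_camera('top'); print([(q['centre'],q['confidence'],atz(p,q['centre'],.11)) for q in viewer.pinpoint(p,'switch_end')])
f=p['frame'][...,::-1]; a=cv2.imread('pics/top0.png')
z=lambda f:cv2.resize(f[155:220,315:355],None,fx=9,fy=9,interpolation=cv2.INTER_CUBIC)
cv2.imwrite('pics/rock.png',np.hstack([z(a),z(f)]))
E
```

```text
t: 6.35
tool_pos: [0.3561, -0.0369, 0.2142]
tool_rot: [[0.999, 0.033, 0.0], [0.033, -0.999, 0.0], [0.0, -0.0, -1.0]]
contact_force: [0.9, 1.1, -0.1]
finger_gap: 0.003
grip_force: 0.0
[([204.1, 334.5], 0.42, array([ 0.55056478, -0.20661013,  0.11      ]))]
```

View pics/rock.png

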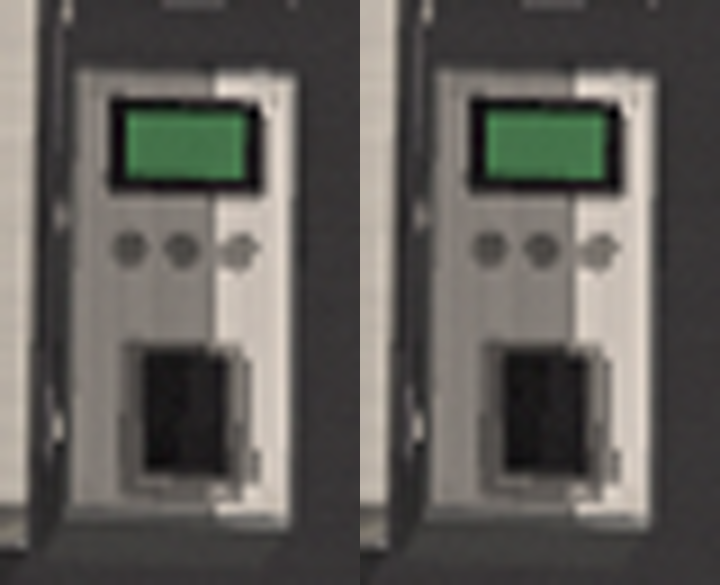

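Before and after look almost alike: the rocker covers rows 345–475 of the crop, and its lower edge has moved up a little. I'll quantify it.

```bash
python3 - <<'E'
from h import *
p=viewer.read_camera('top'); f=p['frame'][...,::-1].astype(int).sum(2)//3; a=cv2.imread('pics/top0.png').astype(int).sum(2)//3
print(a[191:214,328:344]);print((f-a)[191:214,328:344])
q=viewer.read_camera('side'); c=q['frame']; print(viewer.pinpoint(q,'switch_end'))
# predicted pixel rows for rocker edges, front up / pressed
for n,P in [('raisedfront',(.538,-.2087,.117)),('pressedfront',(.5385,-.2087,.110)),('back0',(.582,-.2087,.110)),('back1',(.582,-.2087,.117))]:
    e=np.array(p['rotation']).T@(np.array(P)-p['eye']);print(n,p['cy']+p['fy']*e[1]/e[2],p['cx']+p['fx']*e[0]/e[2])
E
```

```text
[[120 124 125 128 121 123 124 127 128 124 118 197 196 194 187 189]
 [118 108 109 120 115 117 117 120 120 119 120 186 189 185 187 190]
 [ 98  75  74  69  71  71  70  71  72  68 111 127 140 146 189 192]
 [102  77  70  35  33  29  30  31  38  38  65  66 110 114 176 192]
 [101  78  60  23  26  22  21  22  29  33  31  28  73 117 114 191]
 [102  79  61  27  23  26  22  27  36  33  33  29  75 119 114 193]
 [101  79  61  25  22  25  24  24  34  33  32  30  75 120 116 192]
 [102  78  62  27  23  23  26  24  34  33  32  33  78 119 114 194]
 [101  80  62  25  25  26  19  23  33  35  32  33  78 121 116 194]
 [ 98  80  62  27  25  24  25  24  33  33  34  31  75 121 115 194]
 [ 79  78  65  25  27  24  22  30  32  34  35  29  76 114 116 193]
 [ 80  78  75  26  24  19  26  30  31  33  28  29  78  85 115 194]
 [ 81  79  76  25  21  21  23  29  28  29  28  30  79  86 116 193]
 [ 80  79  75  27  17  23  20  31  29  28  29  30  74  88 118 181]
 [ 81  78  74  25  17  17  18  28  29  30  26  30  58  87 120 116]
 [ 84  77  73  22  14  17  22  28  29  26  27  27  58  88 121 117]
 [ 91  77  80  54  52  53  4
[... 1102 characters left out ...]
4]
 [ 3  0  0  1  4  0 -2  0  2  1 -1 -3  2  0  3  3]
 [-1  0  0  2 -3 -1  1  2 -1 -1  2 -1  0  2  3  2]
 [ 1  2 -1  3  1  0  2  2  0  2  2 -1  2  0  2  2]
 [ 0  1  2  0  0  1 -1  2  1  1  3  1  2 -2  2  1]
 [ 3  1  3  1  2  2  0  0  1  0  0  2  1  3  2  1]
 [ 3 -1  1 -1  2 -1  2  2  1  2  2  2  1  1  2  4]
 [ 2  1  1  2  2  3  1  2  0  2  2  1  1  1  2  2]
 [ 3  3  1  1  1  1  2  4  2  0  2  3  2  3  3  1]
 [-1  1 -2  1  1  3  0  1 -1  1  3  2  1  1  1  3]
 [ 1  2  3  0  0  1  0  1  2  2  2  0  0  0  1  2]]
[]
raisedfront 207.78021475791144 335.3310970794362
pressedfront 208.08211347084267 335.03559370651215
back0 193.9534509041051 335.6130247420384
back1 193.4237213805766 335.9160575683662
```

The rocker didn't move at all. In the earlier close-up, the side view showed the fingertip about 11 px above where the TCP should project. I'll check the tip against the projection now.

```bash
python3 - <<'E'
from h import *
np.set_printoptions(precision=4,suppress=True)
s=sensors.observe();print(s['tool_pos'],s['joints'])
ps=[]
for n in('side','top'):
    p=viewer.read_camera(n)
    f=p['frame'][...,::-1].copy()
    for dz in (0,.025):
        e=np.array(p['rotation']).T@(np.array(s['tool_pos'])+[0,0,dz]-p['eye']);r,c=p['cy']+p['fy']*e[1]/e[2],p['cx']+p['fx']*e[0]/e[2]
        print(n,dz,r,c,p['fx'],e[2])
        if dz==0:
            r0,c0=int(r)-45,int(c)-50
    f=f[r0:r0+75,c0:c0+100]
    f=cv2.resize(f,None,fx=4,fy=4,interpolation=cv2.INTER_CUBIC);cv2.circle(f,(202,182),3,(0,0,255),1); ps.append(f)
    print(n,r0,c0)
cv2.imwrite('pics/tip.png',np.hstack(ps))
E
```

```text
[ 0.3577 -0.0382  0.2145] [-0.446  -0.4802  2.0884 -0.0001  1.5321  1.0916]
side 0 198.94666627198083 351.65823079588665 532.2349890305767 1.3240924419128264
side 0.025 190.0297316304979 352.1870035112387 532.2349890305767 1.311625466687572
side 153 301
top 0 261.5733809510859 274.41920047662444 484.9062022553259 1.3128321954383464
top 0.025 260.7228326975041 274.47849384275776 484.9062022553259 1.2883792036253103
top 216 224
```

View pics/tip.png

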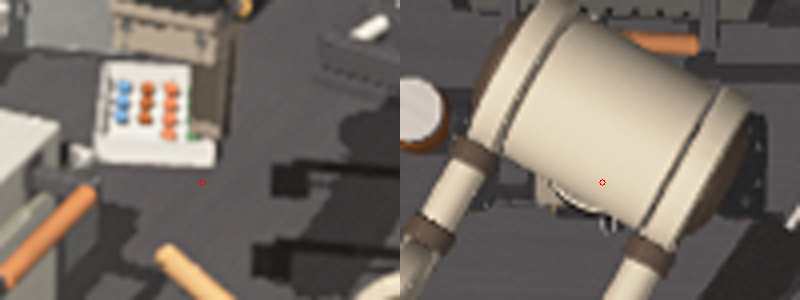

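The side view shows the fingertip at about (187.5,353), while the reported TCP projects to (199,352). The real tip is therefore roughly 30 mm short of the report, along z if nothing else. I'll tilt the tool for the lid push, so both cameras can see the tip, and measure the offset.

```bash
python3 -m handwheel '[{"slide":[0,0,-0.05],"rotation":[0,0.0232,0],"fingers":0},{"slide":[0,0,0],"rotation":[0,0.0232,0],"fingers":0},{"slide":[0,0,0],"rotation":[0,0.0232,0],"fingers":0},{"slide":[0,0,0],"rotation":[0,0.0232,0],"fingers":0},{"slide":[0,0,0],"rotation":[0,0.0232,0],"fingers":0},{"slide":[0,0,0],"rotation":[0,0.0232,0],"fingers":0},{"slide":[0,0,0],"rotation":[0,0,0],"fingers":0},{"slide":[0,0,0],"rotation":[0,0,0],"fingers":0},{"slide":[0,0,0],"rotation":[0,0,0],"fingers":0},{"slide":[0,0,0],"rotation":[0,0,0],"fingers":0}]'
python3 - <<'E'
from h import *
np.set_printoptions(precision=4,suppress=True)
s=sensors.observe();print(s['tool_pos'],s['joints']);R=np.array(s['tool_rot'])
ps=[]
for n in('side','top'):
    p=viewer.read_camera(n)
    f=p['frame'][...,::-1].copy()
    for dz in (0,-.03):
        e=np.array(p['rotation']).T@(np.array(s['tool_pos'])+R[:,2]*dz-p['eye']);r,c=p['cy']+p['fy']*e[1]/e[2],p['cx']+p['fx']*e[0]/e[2]
        print(n,dz,r,c)
        if dz==0: r0,c0=int(r)-40,int(c)-50
    f=f[r0:r0+75,c0:c0+100]
    f=cv2.resize(f,None,fx=4,fy=4,interpolation=cv2.INTER_CUBIC);cv2.circle(f,(202,162),3,(0,0,255),1); ps.append(f)
    print(n,r0,c0)
cv2.imwrite('pics/tip2.png',np.hstack(ps))
E
```

```text
t: 7.7
tool_pos: [0.4723, -0.0732, 0.2455]
tool_rot: [[0.711, 0.056, 0.7], [0.02, -0.998, 0.06], [0.702, -0.028, -0.711]]
contact_force: [-0.1, 1.0, 0.2]
finger_gap: 0.001
grip_force: 0.0
[ 0.4723 -0.0732  0.2455] [-0.9257 -0.9432  2.4684  0.6859  1.223   0.4909]
side 0 172.78189743606742 316.9786316487343
side -0.03 166.69733985809196 324.78518136932297
side 132 266
top 0 218.8241330039649 290.2611000610949
top -0.03 225.25963343158935 290.7740967832356
top 178 240
```

View pics/tip2.png

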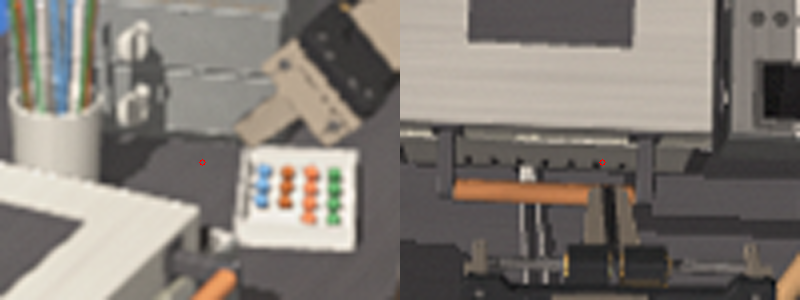

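Tip measured at side (166,326) and top (224.5,291.7). Both match a point about 30 mm behind the reported TCP along tool z, so the true tip is TCP − 31 mm·z. The first press stopped 28 mm short. I'll untilt and return to press again, turned 90° so the wide gripper body clears the lid.

```bash
python3 -m handwheel '[{"slide":[0,0,0],"rotation":[0,-0.021,0],"fingers":0},{"slide":[0,0,0],"rotation":[0,-0.021,0],"fingers":0},{"slide":[0,0,0],"rotation":[0,-0.021,0],"fingers":0},{"slide":[0,0,0],"rotation":[0,-0.021,0],"fingers":0},{"slide":[0,0,0],"rotation":[0,-0.021,0],"fingers":0},{"slide":[0,0,0],"rotation":[0,-0.021,0],"fingers":0},{"slide":[0,0.035,0],"rotation":[0,0,0],"fingers":0},{"slide":[0,0.035,0],"rotation":[0,0,0],"fingers":0},{"slide":[0,0.035,0],"rotation":[0,0,0],"fingers":0},{"slide":[0,0,0],"rotation":[0,0,0],"fingers":0}]'
cat >> h.py <<'E'
from scipy.spatial.transform import Rotation as Ro
OFF=.031
def plan(tip,yaw,tilt):
    """tool x in heading yaw+..., tilt about tool y; prints slide (current tool axes) and rotation, in units"""
    np.set_printoptions(precision=4,suppress=True)
    s=sensors.observe();R=np.array(s['tool_rot'])
    T=(Ro.from_euler('z',yaw)*Ro.from_matrix(np.diag([1.,-1,-1]))*Ro.from_euler('y',tilt)).as_matrix()
    tcp=np.array(tip)+OFF*T[:,2]
    print('t',s['t'],'tip',np.array(s['tool_pos'])-OFF*R[:,2],'joints',np.array(s['joints']),'F',np.array(s['contact_force']))
    print('tcp goal',tcp,'world d',tcp-s['tool_pos'],'slide now-axes',R.T@(tcp-s['tool_pos'])/.6,'slide goal-axes',T.T@(tcp-s['tool_pos'])/.6,'rot',Ro.from_matrix(R.T@T).as_rotvec()/(2*np.pi))
E
python3 -c "
from h import *
plan([.543,-.2085,.16],.03+np.pi/2,0)"
```

```text
t: 8.8
tool_pos: [0.4759, -0.1378, 0.2421]
tool_rot: [[0.998, 0.053, -0.014], [0.053, -0.998, 0.029], [-0.013, -0.029, -0.999]]
contact_force: [-1.1, 0.3, -0.6]
finger_gap: 0.008
grip_force: 0.0
t 8.8 tip [ 0.4763 -0.1387  0.273 ] joints [-0.5392 -0.0672  1.7052  0.0171  1.5307  0.9776] F [-1.0555  0.3229 -0.6486]
tcp goal [ 0.543  -0.2085  0.129 ] world d [ 0.0671 -0.0707 -0.1131] slide now-axes [0.1079 0.129  0.1834] slide goal-axes [-0.1211  0.1083  0.1884] rot [-0.0053 -0.002  -0.2463]
```

```bash
python3 -m handwheel '[{"slide":[0,0,0],"rotation":[-0.005,-0.002,-0.02],"fingers":0},{"slide":[0,0,0],"rotation":[0,0,-0.0237],"fingers":0},{"slide":[0,0,0],"rotation":[0,0,-0.0237],"fingers":0},{"slide":[0,0,0],"rotation":[0,0,-0.0237],"fingers":0},{"slide":[0,0,0],"rotation":[0,0,-0.0237],"fingers":0},{"slide":[0,0,0],"rotation":[0,0,-0.0237],"fingers":0},{"slide":[0,0,0],"rotation":[0,0,-0.0237],"fingers":0},{"slide":[0,0,0],"rotation":[0,0,-0.0237],"fingers":0},{"slide":[0,0,0],"rotation":[0,0,-0.0237],"fingers":0},{"slide":[0,0,0],"rotation":[0,0,-0.0237],"fingers":0}]'
python3 -c "
from h import *
plan([.543,-.2085,.16],.03+np.pi/2,0)"
```

```text
t: 9.8
tool_pos: [0.4757, -0.1353, 0.2425]
tool_rot: [[0.043, 0.999, -0.022], [0.999, -0.043, -0.003], [-0.004, -0.022, -1.0]]
contact_force: [-0.1, 0.9, 0.1]
finger_gap: 0.004
grip_force: 0.0
t 9.8 tip [ 0.4764 -0.1352  0.2735] joints [-0.5116 -0.071   1.7077 -0.014   1.5227 -0.468 ] F [-0.1197  0.9064  0.0947]
tcp goal [ 0.543  -0.2085  0.129 ] world d [ 0.0673 -0.0732 -0.1135] slide now-axes [-0.1162  0.1214  0.1871] slide goal-axes [-0.1253  0.1084  0.1892] rot [-0.0036  0.0006 -0.0116]
```

```bash
python3 -m handwheel '[{"slide":[0,0,0],"rotation":[-0.0036,0.0006,-0.0116],"fingers":0},{"slide":[-0.042,0.036,0],"rotation":[0,0,0],"fingers":0},{"slide":[-0.042,0.036,0],"rotation":[0,0,0],"fingers":0},{"slide":[-0.041,0.036,0],"rotation":[0,0,0],"fingers":0},{"slide":[0,0,0.05],"rotation":[0,0,0],"fingers":0},{"slide":[0,0,0.05],"rotation":[0,0,0],"fingers":0},{"slide":[0,0,0.05],"rotation":[0,0,0],"fingers":0},{"slide":[0,0,0.039],"rotation":[0,0,0],"fingers":0},{"slide":[0,0,0],"rotation":[0,0,0],"fingers":0},{"slide":[0,0,0],"rotation":[0,0,0],"fingers":0}]'
python3 -c "
from h import *
plan([.543,-.2085,.12],.03+np.pi/2,0)"
```

```text
t: 10.8
tool_pos: [0.5424, -0.2092, 0.1294]
tool_rot: [[-0.024, 1.0, 0.0], [1.0, 0.024, 0.0], [0.0, 0.0, -1.0]]
contact_force: [0.0, 0.5, -0.3]
finger_gap: -0.0
grip_force: 0.0
t 10.8 tip [ 0.5424 -0.2092  0.1604] joints [-0.5759  0.2149  1.631   0.0001  1.2957 -0.5998] F [ 0.0271  0.4844 -0.2511]
tcp goal [ 0.543  -0.2085  0.089 ] world d [ 0.0006  0.0007 -0.0404] slide now-axes [0.0011 0.0011 0.0673] slide goal-axes [0.0011 0.0011 0.0673] rot [ 0.    -0.    -0.001]
```

```bash
python3 -m handwheel '[{"slide":[0,0,0.0165],"rotation":[0,0,0],"fingers":0},{"slide":[0,0,0.0165],"rotation":[0,0,0],"fingers":0},{"slide":[0,0,0.0165],"rotation":[0,0,0],"fingers":0},{"slide":[0,0,0.0165],"rotation":[0,0,0],"fingers":0},{"slide":[0,0,0.004],"rotation":[0,0,0],"fingers":0},{"slide":[0,0,0.004],"rotation":[0,0,0],"fingers":0},{"slide":[0,0,0.004],"rotation":[0,0,0],"fingers":0},{"slide":[0,0,0.003],"rotation":[0,0,0],"fingers":0},{"slide":[0,0,0],"rotation":[0,0,0],"fingers":0},{"slide":[0,0,0],"rotation":[0,0,0],"fingers":0}]'
python3 -m handwheel '[{"slide":[0,0,0.002],"rotation":[0,0,0],"fingers":0},{"slide":[0,0,0.002],"rotation":[0,0,0],"fingers":0},{"slide":[0,0,0],"rotation":[0,0,0],"fingers":0},{"slide":[0,0,0],"rotation":[0,0,0],"fingers":0},{"slide":[0,0,0],"rotation":[0,0,0],"fingers":0},{"slide":[0,0,0],"rotation":[0,0,0],"fingers":0},{"slide":[0,0,0],"rotation":[0,0,0],"fingers":0},{"slide":[0,0,0],"rotation":[0,0,0],"fingers":0},{"slide":[0,0,0],"rotation":[0,0,0],"fingers":0},{"slide":[0,0,0],"rotation":[0,0,0],"fingers":0}]'
```

```text
t: 11.8
tool_pos: [0.5421, -0.21, 0.0804]
tool_rot: [[-0.023, 1.0, -0.0], [1.0, 0.023, -0.0], [-0.0, -0.0, -1.0]]
contact_force: [-0.8, -0.7, 1.2]
finger_gap: 0.003
grip_force: 1.0
t: 12.8
tool_pos: [0.5417, -0.2101, 0.0777]
tool_rot: [[-0.023, 1.0, -0.001], [1.0, 0.023, -0.0], [-0.0, -0.001, -1.0]]
contact_force: [-4.2, -0.4, 5.8]
finger_gap: 0.004
grip_force: 3.0
```

```bash
python3 -m handwheel '[{"slide":[0,0,0.002],"rotation":[0,0,0],"fingers":0},{"slide":[0,0,0.002],"rotation":[0,0,0],"fingers":0},{"slide":[0,0,0.001],"rotation":[0,0,0],"fingers":0},{"slide":[0,0,0],"rotation":[0,0,0],"fingers":0},{"slide":[0,0,0],"rotation":[0,0,0],"fingers":0},{"slide":[0,0,0],"rotation":[0,0,0],"fingers":0},{"slide":[0,0,0],"rotation":[0,0,0],"fingers":0},{"slide":[0,0,0],"rotation":[0,0,0],"fingers":0},{"slide":[0,0,0],"rotation":[0,0,0],"fingers":0},{"slide":[0,0,0],"rotation":[0,0,0],"fingers":0}]'
```

```text
t: 13.8
tool_pos: [0.5421, -0.2097, 0.0745]
tool_rot: [[-0.023, 1.0, 0.0], [1.0, 0.023, 0.0], [0.0, 0.0, -1.0]]
contact_force: [-1.0, -1.2, 0.7]
finger_gap: 0.002
grip_force: 0.3
```

```bash
python3 -m handwheel '[{"slide":[0,0,0.002],"rotation":[0,0,0],"fingers":0},{"slide":[0,0,0.001],"rotation":[0,0,0],"fingers":0},{"slide":[0,0,0.001],"rotation":[0,0,0],"fingers":0},{"slide":[0,0,0],"rotation":[0,0,0],"fingers":0},{"slide":[0,0,0],"rotation":[0,0,0],"fingers":0},{"slide":[0,0,0],"rotation":[0,0,0],"fingers":0},{"slide":[0,0,0],"rotation":[0,0,0],"fingers":0},{"slide":[0,0,0],"rotation":[0,0,0],"fingers":0},{"slide":[0,0,0],"rotation":[0,0,0],"fingers":0},{"slide":[0,0,0],"rotation":[0,0,0],"fingers":0}]'
```

```text
t: 14.8
tool_pos: [0.542, -0.2098, 0.0734]
tool_rot: [[-0.023, 1.0, -0.0], [1.0, 0.023, 0.0], [0.0, -0.0, -1.0]]
contact_force: [-3.5, 1.6, 7.9]
finger_gap: 0.006
grip_force: 4.4
```

Contact began about 6 mm above the stop and the force now rises against it, so the rocker is over. I'll press once more, then lift clear and check from above. Meanwhile I'll fit the arm's kinematics from recorded poses, to find a tilt that can reach under the handle.

```bash
python3 -m handwheel '[{"slide":[0,0,0.002],"rotation":[0,0,0],"fingers":0},{"slide":[0,0,0],"rotation":[0,0,0],"fingers":0},{"slide":[0,0,0],"rotation":[0,0,0],"fingers":0},{"slide":[0,0,-0.05],"rotation":[0,0,0],"fingers":0},{"slide":[0,0,-0.07],"rotation":[0,0,0],"fingers":0},{"slide":[0,0,-0.07],"rotation":[0,0,0],"fingers":0},{"slide":[0,0,-0.07],"rotation":[0,0,0],"fingers":0},{"slide":[0.04,-0.05,0],"rotation":[0,0,0],"fingers":0},{"slide":[0.04,-0.05,0],"rotation":[0,0,0],"fingers":0},{"slide":[0.04,-0.05,0],"rotation":[0,0,0],"fingers":0}]'
sed -i 's/OFF=.031/OFF=.034/' h.py
cat > ik.py <<'E'
import numpy as np
from scipy.optimize import least_squares
from scipy.spatial.transform import Rotation as Ro
LO=np.array([-2.91,-.94,.18,-1.29,.17,-3]);HI=np.array([2.91,2.29,2.7,4.43,2.64,3])
D=[([-1.453,.158,1.597,0,1.386,-.21],[.185,-.544,.178]),
([-.446,-.4802,2.0884,-.0001,1.5321,1.0916],[.3577,-.0382,.2145]),
([-.9257,-.9432,2.4684,.6859,1.223,.4909],[.4723,-.0732,.2455]),
([-.5392,-.0672,1.7052,.0171,1.5307,.9776],[.4759,-.1378,.2421]),
([-.5116,-.071,1.7077,-.014,1.5227,-.468],[.4757,-.1353,.2425]),
([-.5759,.2149,1.631,.0001,1.2957,-.5998],[.5424,-.2092,.1294])]
def fk(q,k):
    x0,d,h,a,e,b,L=k
    A=Ro.from_euler('z',q[0]);B=Ro.from_euler('y',q[1]);C=Ro.from_euler('y',q[1]+q[2])
    W=A*C*Ro.from_euler('z',q[3])*Ro.from_euler('y',q[4])
    return A.apply(np.array([x0,d,h])+B.apply([0,0,a])+C.apply([e,0,b]))+W.apply([0,0,L]),W*Ro.from_euler('z',q[5])
f=least_squares(lambda k:np.r_[np.concatenate([fk(q,k)[0]-p for q,p in D]),.001*(k-[0,.1,.3,.4,0,.4,.2])],[0,.1,.3,.4,0,.4,.2])
K=f.x
def ik(p,R,q0):
    def r(q):
        x,W=fk(q,K); return np.r_[(x-p)*5,(W.inv()*R).as_rotvec()]
    return least_squares(r,np.clip(q0,LO+.03,HI-.03),bounds=(LO+.02,HI-.02))
E
python3 - <<'E'
from ik import *
np.set_printoptions(precision=4,suppress=True)
print(K,np.abs(f.fun[:-7]).max())
for q,p in D[2:5]: print(fk(q,K)[1].as_matrix())
E
```

```text
t: 15.8
tool_pos: [0.4495, -0.1391, 0.2269]
tool_rot: [[-0.023, 1.0, 0.0], [1.0, 0.023, 0.001], [0.001, 0.0, -1.0]]
contact_force: [-0.4, 0.7, -0.6]
finger_gap: 0.003
grip_force: 0.0
[-0.0006  0.1199  0.2983  0.3856  0.048   0.5196  0.3585] 0.00032014204988739525
[[-0.0562  0.7115  0.7004]
 [ 0.998   0.0203  0.0595]
 [ 0.0281  0.7024 -0.7112]]
[[-0.0528  0.9985 -0.0145]
 [ 0.9982  0.0532  0.0286]
 [ 0.0293 -0.0129 -0.9995]]
[[-0.9988  0.0427 -0.0224]
 [ 0.0428  0.9991 -0.0035]
 [ 0.0222 -0.0044 -0.9997]]
```

```bash
cat > path.py <<'E'
from ik import *
yaw=.03; kx=np.array([np.cos(yaw),np.sin(yaw),0]);ky=np.array([-kx[1],kx[0],0]);ez=np.array([0,0,1.])
H0=np.array([.463,-.034,0]); hinge=H0+.277*kx
def handle(th): a=th+np.arctan2(.024,.277); return hinge-.278*np.cos(a)*kx+(.125+.278*np.sin(a))*ez
def T(h,t): return Ro.from_euler('z',h)*Ro.from_matrix(np.diag([1.,-1,-1]))*Ro.from_euler('y',t)
def pose(th,h,t,off,s=.02,gap=0,OFF=.034):
    R=T(h,t); M=R.as_matrix()
    return handle(th)+off*ky-(.018+gap)*M[:,0]+(s+OFF)*M[:,2],R
def solve(p,R,q):
    return ik(p,R*Ro.from_euler('z',-np.pi/2),q)
E
python3 - <<'E'
from path import *
np.set_printoptions(precision=3,suppress=True)
out=[]
for h in np.arange(-1.2,1.21,.3):
  for t in np.radians([45,55,65,75]):
    for off in (-.03,.03):
      w=0;Q=[]
      best=None
      for q0 in ([-.6,-.5,2.3,.5,1,.5],[-.3,0,2.3,0,.6,1],[.3,-.3,2.3,-.6,1,1.5]):
        q=np.array(q0);w=0;Q=[]
        for th in (0,.4,.8):
          r=solve(*pose(th,h,t,off),q);q=r.x;w=max(w,np.abs(r.fun).max());Q.append(q)
        if best is None or w<best[0]:best=(w,Q)
      out.append((best[0],h,np.degrees(t),off,best[1]))
out.sort(key=lambda o:o[0])
for o in out[:22]: print(round(o[0],4),round(o[1],2),round(o[2]),o[3],o[4][0],o[4][2])
E
```

```text
0.0 0.9 55 0.03 [-0.938 -0.046  2.325  0.94   1.36  -0.725] [-0.74  -0.142  1.973  0.963  1.478 -0.252]
0.0 0.6 75 0.03 [-1.124  0.073  2.539  1.306  1.422 -1.041] [-0.832 -0.288  2.302  1.388  1.337 -0.404]
0.0 0.6 45 -0.03 [-0.974 -0.255  2.394  0.869  1.183 -0.426] [-0.754 -0.265  1.99   0.797  1.309  0.042]
0.0 0.6 45 0.03 [-0.856 -0.38   2.483  0.89   1.128 -0.325] [-0.64  -0.342  2.05   0.785  1.24   0.139]
0.0 -0.6 45 -0.03 [-0.206 -0.477  2.543 -0.716  0.426  2.527] [-0.14  -0.386  2.082 -0.467  0.771  2.254]
0.0 0.6 55 -0.03 [-1.077 -0.166  2.433  1.024  1.265 -0.642] [-0.833 -0.271  2.081  0.992  1.323 -0.121]
0.0 1.2 65 -0.03 [-0.986  0.36   1.985  0.837  1.649 -0.945] [-0.827  0.212  1.708  0.99   1.804 -0.521]
0.0 0.3 45 0.03 [-0.775 -0.636  2.63   0.887  0.931  0.021] [-0.543 -0.489  2.152  0.674  1.008  0.497]
0.0 1.2 55 -0.03 [-0.944  0.24   2.011  0.759  1.555 -0.859] [-0.787  0.15   1.679  0.864  1.745 -0.456]
0.0 1.2 55 0.03 [-0.864  0.154  2.114  0.809  1.499 -0.827] [-0.707  0.069  1.768  0.892  1.681 -0.412]
0.0 0.9 75 -0.03 [-1.118  0.34   2.184  1.058  1.602 -
[... 502 characters left out ...]
.121  0.71   1.414 -0.704] [-0.648  0.027  1.725  0.75   1.634 -0.324]
0.0 1.2 45 -0.03 [-0.885  0.133  2.028  0.668  1.466 -0.756] [-0.734  0.102  1.647  0.729  1.693 -0.384]
0.0 0.3 45 -0.03 [-0.935 -0.498  2.556  0.913  1.004 -0.148] [-0.684 -0.428  2.112  0.729  1.083  0.358]
0.0 0.3 55 -0.03 [-1.062 -0.461  2.637  1.133  1.086 -0.428] [-0.764 -0.48   2.23   0.968  1.054  0.147]
0.0 0.9 45 -0.03 [-0.947 -0.044  2.212  0.776  1.33  -0.611] [-0.764 -0.08   1.83   0.783  1.51  -0.192]
0.0 0.6 55 0.03 [-0.973 -0.305  2.538  1.065  1.212 -0.569] [-0.722 -0.364  2.151  0.994  1.245 -0.04 ]
0.0 -0.3 45 -0.03 [-0.495 -0.691  2.656  0.341  0.422  1.119] [-0.334 -0.506  2.163  0.037  0.7    1.518]
```

```bash
cat > go.py <<'E'
from path import *
from station import sensors
np.set_printoptions(precision=4,suppress=True)
h,t,off=.5,np.radians(60),.015
def to(p,R,name=''):
    s=sensors.observe();C=np.array(s['tool_rot'])
    print(name,'goal',p,'d',np.array(p)-s['tool_pos'],'slide(goal axes)',R.as_matrix().T@(np.array(p)-s['tool_pos'])/.6,'rot',(Ro.from_matrix(C).inv()*R).as_rotvec()/2/np.pi)
E
python3 - <<'E'
from go import *
from h import viewer,cv2
s=sensors.observe();q=np.array(s['joints']);p0=np.array(s['tool_pos']);R0=Ro.from_matrix(s['tool_rot']);print(q,p0)
R=T(h,t);rv=(R0.inv()*R).as_rotvec()
for a in np.linspace(0,1,6):
    r=solve(p0,R0*Ro.from_rotvec(a*rv),q);q=r.x;print('rot',a,q,np.abs(r.fun).max())
p1,_=pose(0,h,t,off,s=-.05,gap=.014)
p2,_=pose(0,h,t,off,s=.022,gap=.014)
for p in (p1+[0,0,.07],p1,p2): 
    r=solve(p,R,q);q=r.x;print(p,q,np.abs(r.fun).max())
for th in np.arange(0,.91,.15):
    p,_=pose(th,h,t,off,s=.022);r=solve(p,R,q);q=r.x;print(th,p,q,np.abs(r.fun).max())
to(p0,R,'rot');to(p1+[0,0,.07],R,'W0')
P=viewer.read_camera('top');f=P['frame'][...,::-1].astype(int).sum(2)//3; a=cv2.imread('pics/top0.png').astype(int).sum(2)//3
print((f-a)[191:212,328:342])
E
```

```text
[-0.5582 -0.1503  1.8108  0.0005  1.4814 -0.5812] [ 0.4495 -0.1391  0.2269]
rot 0.0 [-0.5582 -0.1501  1.8104  0.0005  1.4815 -0.5812] 4.2396641752873165e-13
rot 0.2 [-0.7332 -0.1982  1.8691  0.2187  1.4972 -0.5768] 1.3139065287159912e-09
rot 0.4 [-0.9082 -0.2442  1.9564  0.429   1.5195 -0.5715] 4.687524174373791e-09
rot 0.6000000000000001 [-1.077  -0.2875  2.0688  0.626   1.548  -0.5609] 2.6367796834847468e-15
rot 0.8 [-1.2355 -0.3293  2.2026  0.8066  1.5805 -0.541 ] 6.011857678345223e-14
rot 1.0 [-1.3822 -0.3737  2.3547  0.9705  1.6147 -0.5079] 1.686367712139258e-11
[ 0.4364 -0.0333  0.1993] [-1.3491 -0.7736  2.6367  0.9893  1.6547 -0.3924] 1.675382055310592e-12
[ 0.4364 -0.0333  0.1293] [-1.3491 -0.5354  2.6778  0.9877  1.5004 -0.6255] 2.506314576433695e-07
[ 0.4911 -0.0034  0.0933] [-1.0749 -0.2571  2.6055  1.178   1.2151 -0.7072] 9.45563072285438e-13
0.0 [ 0.4972 -0.0001  0.1054] [-1.0457 -0.2973  2.5984  1.1787  1.2135 -0.6519] 4.91773288757713e-13
0.15 [0.5039 0.0001 0.1465] [-1.0218 -0.4336  2.5785  1.1407  1.2586 -0.4923] 2.4391044739502377e-12
0.3 [0.5167 0.0005 0.1862] [-0.
[... 1277 characters left out ...]
0 147 181 181 180 177 177 166 165 162 162 115  68]
 [133 133 146 185 181 182 183 174 170 165 163 167 118  78]
 [132 134 136 185 186 190 181 175 173 169 173 169 119 110]
 [131 134 136 187 190 190 186 179 179 176 175 171 120 113]
 [132 134 136 185 195 189 190 179 179 179 176 174 129 113]
 [132 135 139 188 196 195 193 183 181 180 182 176 147 115]
 [128 136 141 191 199 195 191 184 183 184 182 181 150 117]
 [121 136 133 158 161 160 169 171 168 168 171 178 151 120]
 [123 135 117 115 116 112 132 136 133 133 123 120 122 118]
 [117 129 131 131 136 123 125 123 123 124  90  60  92  98]
 [ 99 110 111 113 124 121 121 121 120 120  95  83  75  84]
 [112 110 108 108 111 101 100 102 100 101 101  24  19  24]]
```

```bash
python3 -m handwheel '[{"slide":[0,0,0],"rotation":[-0.0091,0.0149,0.0157],"fingers":0},{"slide":[0,0,0],"rotation":[-0.0091,0.0149,0.0157],"fingers":0},{"slide":[0,0,0],"rotation":[-0.0091,0.0149,0.0157],"fingers":0},{"slide":[0,0,0],"rotation":[-0.0091,0.0149,0.0157],"fingers":0},{"slide":[0,0,0],"rotation":[-0.0091,0.0149,0.0157],"fingers":0},{"slide":[0,0,0],"rotation":[-0.0091,0.0149,0.0157],"fingers":0},{"slide":[0,0,0],"rotation":[-0.0091,0.0149,0.0157],"fingers":0},{"slide":[0,0,0],"rotation":[-0.0091,0.0149,0.0157],"fingers":0},{"slide":[0,0,0],"rotation":[-0.0091,0.0149,0.0157],"fingers":0},{"slide":[0,0,0],"rotation":[-0.0091,0.0149,0.0157],"fingers":0}]'
python3 - <<'E'
from go import *
from h import viewer,cv2
p1,_=pose(0,h,t,off,s=-.05,gap=.014)
to(p1+[0,0,.07],T(h,t),'W0');to(p1,T(h,t),'W1')
P=viewer.read_camera('top');f=P['frame'][...,::-1].astype(int).sum(2)//3; a=cv2.imread('pics/top0.png').astype(int).sum(2)//3
print((f-a)[192:212,329:342])
E
```

```text
t: 16.85
tool_pos: [0.4505, -0.1408, 0.2272]
tool_rot: [[0.437, 0.476, 0.763], [0.236, -0.88, 0.413], [0.868, 0.0, -0.497]]
contact_force: [0.6, 0.4, 0.5]
finger_gap: 0.007
grip_force: 0.0
W0 goal [ 0.4364 -0.0333  0.1993] d [-0.0141  0.1075 -0.0279] slide(goal axes) [-0.0077 -0.1685  0.0798] rot [ 0.0006 -0.0006 -0.0003]
W1 goal [ 0.4364 -0.0333  0.1293] d [-0.0141  0.1075 -0.0979] slide(goal axes) [-0.1087 -0.1685  0.1382] rot [ 0.0006 -0.0006 -0.0003]
[[  0   0   1   1   0   1  -1   1  -1   0   2   0   3]
 [  0   0   0  -2  -2  -1  -1  -3  -1  -2   1   0   0]
 [ -2   8 -10 -13   2  10   7  -2  -2 -28  -8  -4  -4]
 [ -1  30   9   2   5  16  16   7   3   3   3 -16 -34]
 [ -3  30   9   6   3  13  12   2   5   5   5 -16 -31]
 [  0  27  10   7   3   4  15   5   7   4   8 -16 -33]
 [  1  23   7   4   8   4  13   3   5   6   9 -18 -32]
 [ -1  -3   4   6   3  10  15   3   3   5   9   0 -34]
 [ -2  -2   3   2   7   6   5   7   4   0   5   3 -35]
 [  2  -1   2  -1   5   5  -3   6   3  -3   4   0 -28]
 [ -1  -2   4   2   8  -1  -3   7   4   8   4  -2  11]
 [ -1  -2   4   2   3   3  -6   5   4   3   2  -3  36]
 [ -2   0   3   6  -2   8  -5  -3   5   0   2   1  34]
 [  0   0   2   7   4   9  -7  -3   3   8   1  18  34]
 [  1   2   6   8   8   4  -5   5   8   5   3  17  32]
 [  1  -5 -22 -21 -28 -15  -9 -16 -15 -10  -3  15  33]
 [  1 -23 -42 -41 -40 -18 -16 -30 -30 -22 -27  -2  26]
 [  0   2   2   5   2   4   2   2   3   3 -32  -2  -2]
 [  1   1   2   0   2   1   1   0   3   2   3   1   1]
 [  2   0   0   1   0   0   1  -1   2  -1   1   0   1]]
```

The picture differences now show the rocker's edges and shadow flipped from front to back, so the switch is off. Next I move to the approach pose in front of and below the handle.

```bash
python3 -m handwheel '[{"slide":[-0.0016,-0.0337,0.016],"rotation":[0,0,0],"fingers":0},{"slide":[-0.0016,-0.0337,0.016],"rotation":[0,0,0],"fingers":0},{"slide":[-0.0016,-0.0337,0.016],"rotation":[0,0,0],"fingers":0},{"slide":[-0.0016,-0.0337,0.016],"rotation":[0,0,0],"fingers":0},{"slide":[-0.0016,-0.0337,0.016],"rotation":[0,0,0],"fingers":0},{"slide":[-0.025,0,0.0145],"rotation":[0,0,0],"fingers":0},{"slide":[-0.025,0,0.0145],"rotation":[0,0,0],"fingers":0},{"slide":[-0.025,0,0.0145],"rotation":[0,0,0],"fingers":0},{"slide":[-0.026,0,0.0145],"rotation":[0,0,0],"fingers":0},{"slide":[0,0,0],"rotation":[0,0,0],"fingers":0}]'
python3 - <<'E'
from go import *
from h import viewer,cv2,ray
s=sensors.observe();M=np.array(s['tool_rot']);print(s['joints'])
p2,_=pose(0,h,t,off,s=.022,gap=.014);to(p2,T(h,t),'W2')
tip=np.array(s['tool_pos'])-.034*M[:,2];ps=[]
for n in('side','top'):
    P=viewer.read_camera(n);e=np.array(P['rotation']).T@(tip-P['eye']);r,c=P['cy']+P['fy']*e[1]/e[2],P['cx']+P['fx']*e[0]/e[2]
    r0,c0=int(r)-37,int(c)-50;print(n,r,c)
    f=cv2.resize(P['frame'][r0:r0+75,c0:c0+100,::-1],None,fx=4,fy=4,interpolation=cv2.INTER_CUBIC);cv2.circle(f,(int((c-c0)*4),int((r-r0)*4)),3,(0,0,255),1);ps.append(f)
cv2.imwrite('pics/pre.png',np.hstack(ps))
E
```

```text
t: 17.9
tool_pos: [0.4357, -0.0314, 0.1277]
tool_rot: [[0.44, 0.481, 0.758], [0.239, -0.876, 0.418], [0.866, -0.002, -0.5]]
contact_force: [-0.6, -0.7, -0.5]
finger_gap: 0.006
grip_force: 0.0
[-1.3487 -0.5338  2.6812  0.986   1.4996 -0.6285]
W2 goal [ 0.4911 -0.0034  0.0933] d [ 0.0554  0.028  -0.0344] slide(goal axes) [0.0021 0.0033 0.1182] rot [-0.0005  0.0001 -0.0001]
side 216.73856923464396 332.9149677351973
top 245.75498468563137 278.04751331166455
```

View pics/pre.png

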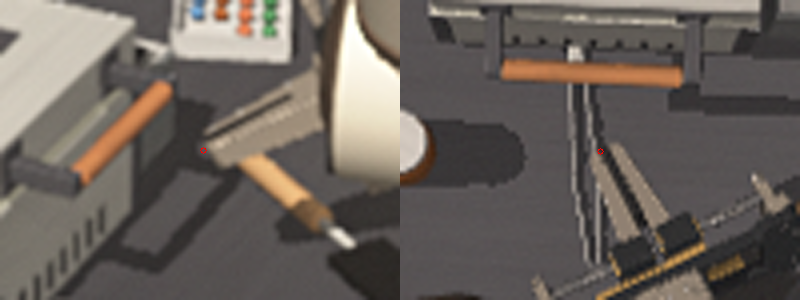

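The projected tip (red dot) lands on the real fingertip in both views: side (217,333), top (246,278). It is in front of and lower than the handle. I'll advance under it now.

```bash
python3 -m handwheel '[{"slide":[0.001,0.003,0.012],"rotation":[0,0,0],"fingers":0},{"slide":[0.001,0,0.0133],"rotation":[0,0,0],"fingers":0},{"slide":[0,0,0.0133],"rotation":[0,0,0],"fingers":0},{"slide":[0,0,0.0133],"rotation":[0,0,0],"fingers":0},{"slide":[0,0,0.0133],"rotation":[0,0,0],"fingers":0},{"slide":[0,0,0.0133],"rotation":[0,0,0],"fingers":0},{"slide":[0,0,0.0133],"rotation":[0,0,0],"fingers":0},{"slide":[0,0,0.0133],"rotation":[0,0,0],"fingers":0},{"slide":[0,0,0.0133],"rotation":[0,0,0],"fingers":0},{"slide":[0,0,0],"rotation":[0,0,0],"fingers":0}]'
python3 - <<'E'
from go import *
R=T(h,t)
p,_=pose(0,h,t,off,s=.022,gap=0);to(p,R,'contact');prev=p
for th in np.arange(.1,.96,.1):
    p,_=pose(th,h,t,off,s=.022);print(round(th,1),p,R.as_matrix().T@(p-prev)/.6);prev=p
E
```

```text
t: 19.0
tool_pos: [0.4921, -0.0045, 0.0953]
tool_rot: [[0.436, 0.482, 0.76], [0.243, -0.876, 0.416], [0.866, 0.003, -0.5]]
contact_force: [-0.4, 0.2, -0.1]
finger_gap: 0.005
grip_force: 0.0
contact goal [ 0.4972 -0.0001  0.1054] d [0.0051 0.0044 0.0101] slide(goal axes) [ 0.0201 -0.0024  0.0012] rot [-0.0001 -0.0001  0.0007]
0.1 [0.501  0.     0.1329] [ 0.0425  0.0029 -0.0181]
0.2 [0.5075 0.0002 0.16  ] [ 0.0438  0.0049 -0.0141]
0.3 [0.5167 0.0005 0.1862] [ 0.0447  0.0069 -0.0101]
0.4 [0.5284 0.0009 0.2114] [ 0.0451  0.0089 -0.0059]
0.5 [0.5426 0.0013 0.2353] [ 0.045   0.0107 -0.0016]
0.6 [0.5591 0.0018 0.2576] [0.0445 0.0125 0.0026]
0.7 [0.5778 0.0023 0.2782] [0.0436 0.0141 0.0069]
0.8 [0.5984 0.003  0.2968] [0.0422 0.0156 0.011 ]
0.9 [0.6208 0.0036 0.3133] [0.0404 0.0169 0.0151]
```

```bash
python3 -m handwheel '[{"slide":[0.007,-0.001,0],"rotation":[0,0,0],"fingers":0},{"slide":[0.007,-0.001,0],"rotation":[0,0,0],"fingers":0},{"slide":[0.007,0,0],"rotation":[0,0,0],"fingers":0},{"slide":[0.0106,0.0007,-0.0045],"rotation":[0,0,0],"fingers":0},{"slide":[0.0106,0.0007,-0.0045],"rotation":[0,0,0],"fingers":0},{"slide":[0.0106,0.0007,-0.0045],"rotation":[0,0,0],"fingers":0},{"slide":[0.0106,0.0007,-0.0045],"rotation":[0,0,0],"fingers":0},{"slide":[0.011,0.0012,-0.0035],"rotation":[0,0,0],"fingers":0},{"slide":[0.011,0.0012,-0.0035],"rotation":[0,0,0],"fingers":0},{"slide":[0.011,0.0012,-0.0035],"rotation":[0,0,0],"fingers":0}]'
python3 - <<'E'
from go import *
s=sensors.observe();print(s['joints'],s['contact_force'])
for th in (.15,.2): to(pose(th,h,t,off,s=.022)[0],T(h,t),th)
E
```

```text
t: 20.0
tool_pos: [0.5052, 0.0002, 0.1536]
tool_rot: [[0.438, 0.48, 0.76], [0.241, -0.877, 0.415], [0.866, 0.002, -0.5]]
contact_force: [-1.5, -3.0, -1.8]
finger_gap: 0.003
grip_force: 1.5
[-1.0176 -0.4528  2.5737  1.1356  1.2656 -0.4696] [-1.5044 -2.9946 -1.7667]
0.15 goal [0.5039 0.0001 0.1465] d [-0.0013 -0.0001 -0.0071] slide(goal axes) [-0.0112 -0.0009  0.0043] rot [-0.     -0.      0.0003]
0.2 goal [0.5075 0.0002 0.16  ] d [0.0023 0.0001 0.0063] slide(goal axes) [ 0.0108  0.0018 -0.0023] rot [-0.     -0.      0.0003]
```

```bash
python3 -m handwheel '[{"slide":[0.011,0.0012,-0.0035],"rotation":[0,0,0],"fingers":0},{"slide":[0.0112,0.0017,-0.0025],"rotation":[0,0,0],"fingers":0},{"slide":[0.0112,0.0017,-0.0025],"rotation":[0,0,0],"fingers":0},{"slide":[0.0112,0.0017,-0.0025],"rotation":[0,0,0],"fingers":0},{"slide":[0.0112,0.0017,-0.0025],"rotation":[0,0,0],"fingers":0},{"slide":[0.0113,0.0022,-0.0015],"rotation":[0,0,0],"fingers":0},{"slide":[0.0113,0.0022,-0.0015],"rotation":[0,0,0],"fingers":0},{"slide":[0.0113,0.0022,-0.0015],"rotation":[0,0,0],"fingers":0},{"slide":[0.0113,0.0022,-0.0015],"rotation":[0,0,0],"fingers":0},{"slide":[0,0,0],"rotation":[0,0,0],"fingers":0}]'
python3 - <<'E'
from go import *
from h import viewer,cv2
s=sensors.observe();print(s['joints'],s['contact_force'])
for th in (.4,.5): to(pose(th,h,t,off,s=.022)[0],T(h,t),th)
P=viewer.read_camera('side');f=P['frame'][130:280,170:370,::-1]
cv2.imwrite('pics/lid1.png',cv2.resize(f,None,fx=4,fy=4,interpolation=cv2.INTER_CUBIC))
E
```

```text
t: 21.0
tool_pos: [0.5283, 0.001, 0.2129]
tool_rot: [[0.436, 0.481, 0.761], [0.242, -0.877, 0.415], [0.867, 0.003, -0.499]]
contact_force: [-0.0, 0.7, -0.9]
finger_gap: 0.002
grip_force: 0.0
[-0.943  -0.5231  2.4816  1.1165  1.2755 -0.2885] [-0.0289  0.7195 -0.9392]
0.4 goal [0.5284 0.0009 0.2114] d [ 0.0002 -0.0001 -0.0016] slide(goal axes) [-0.0022  0.0003  0.0015] rot [ 0.     -0.0002  0.0006]
0.5 goal [0.5426 0.0013 0.2353] d [0.0144 0.0003 0.0223] slide(goal axes) [ 0.0428  0.011  -0.0002] rot [ 0.     -0.0002  0.0006]
```

View pics/lid1.png

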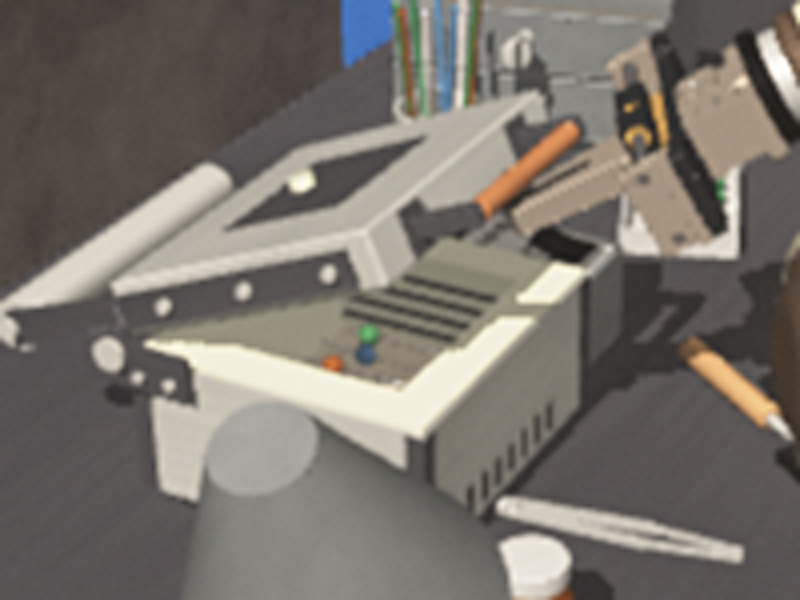

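The side view shows the lid about 0.4 rad up with the handle resting on the fingers, and the bystanders undisturbed. I'll keep pushing along the arc.

```bash
python3 -m handwheel '[{"slide":[0.0112,0.0027,0.0006],"rotation":[0,0,0],"fingers":0},{"slide":[0.0112,0.0027,0.0006],"rotation":[0,0,0],"fingers":0},{"slide":[0.0112,0.0027,0.0006],"rotation":[0,0,0],"fingers":0},{"slide":[0.0112,0.0027,0.0006],"rotation":[0,0,0],"fingers":0},{"slide":[0.0111,0.0031,0.0012],"rotation":[0,0,0],"fingers":0},{"slide":[0.0111,0.0031,0.0012],"rotation":[0,0,0],"fingers":0},{"slide":[0.0111,0.0031,0.0012],"rotation":[0,0,0],"fingers":0},{"slide":[0.0111,0.0031,0.0012],"rotation":[0,0,0],"fingers":0},{"slide":[0.0109,0.0035,0.0017],"rotation":[0,0,0],"fingers":0},{"slide":[0.0109,0.0035,0.0017],"rotation":[0,0,0],"fingers":0}]'
python3 -m handwheel '[{"slide":[0.0109,0.0035,0.0017],"rotation":[0,0,0],"fingers":0},{"slide":[0.0109,0.0035,0.0017],"rotation":[0,0,0],"fingers":0},{"slide":[0.0106,0.0039,0.0027],"rotation":[0,0,0],"fingers":0},{"slide":[0.0106,0.0039,0.0027],"rotation":[0,0,0],"fingers":0},{"slide":[0.0106,0.0039,0.0027],"rotation":[0,0,0],"fingers":0},{"slide":[0,0,0],"rotation":[0,0,0],"fingers":0},{"slide":[0,0,0],"rotation":[0,0,0],"fingers":0},{"slide":[0,0,0],"rotation":[0,0,0],"fingers":0},{"slide":[0,0,0],"rotation":[0,0,0],"fingers":0},{"slide":[0,0,0],"rotation":[0,0,0],"fingers":0}]'
python3 - <<'E'
from h import *
P=viewer.read_camera('side');print([(q['centre'],q['confidence']) for q in viewer.pinpoint(P,'lid_handle')],sensors.observe()['contact_force'])
from path import handle
for th in (.4,.8,1.2,1.5):
    e=np.array(P['rotation']).T@(handle(th)-P['eye']);print(th,P['cy']+P['fy']*e[1]/e[2],P['cx']+P['fx']*e[0]/e[2])
E
```

```text
t: 22.05
tool_pos: [0.5707, 0.0039, 0.2665]
tool_rot: [[0.438, 0.48, 0.76], [0.241, -0.877, 0.415], [0.866, 0.002, -0.5]]
contact_force: [-0.4, -0.1, 0.3]
finger_gap: 0.008
grip_force: 0.1
t: 23.05
tool_pos: [0.5949, 0.0045, 0.2901]
tool_rot: [[0.438, 0.48, 0.76], [0.241, -0.877, 0.415], [0.866, 0.001, -0.5]]
contact_force: [0.6, -0.0, 0.7]
finger_gap: 0.005
grip_force: 0.0
[([118.5, 255.6], 0.94)] [ 0.40552038 -0.33077422 -0.57665072]
0.4 173.67899236422215 302.3106897668466
0.8 137.7288156436399 277.65208691437084
1.2 112.42528425427032 243.68305974345353
1.5 103.62107277252841 216.54895378131147
```

The lid is at about 1.07 rad and swinging on its own. I'll retreat along the tool axis.

```bash
python3 -m handwheel '[{"slide":[0,0,-0.02],"rotation":[0,0,0],"fingers":0},{"slide":[0,0,-0.03],"rotation":[0,0,0],"fingers":0},{"slide":[0,0,-0.03],"rotation":[0,0,0],"fingers":0},{"slide":[0,0,-0.03],"rotation":[0,0,0],"fingers":0},{"slide":[0,0,-0.03],"rotation":[0,0,0],"fingers":0},{"slide":[0,0,-0.03],"rotation":[0,0,0],"fingers":0},{"slide":[0,0,0],"rotation":[0,0,0],"fingers":0},{"slide":[0,0,0],"rotation":[0,0,0],"fingers":0},{"slide":[0,0,0],"rotation":[0,0,0],"fingers":0},{"slide":[0,0,0],"rotation":[0,0,0],"fingers":0}]'
python3 -m handwheel '[{"slide":[0,0,0],"rotation":[0,0,0],"fingers":0},{"slide":[0,0,0],"rotation":[0,0,0],"fingers":0},{"slide":[0,0,0],"rotation":[0,0,0],"fingers":0},{"slide":[0,0,0],"rotation":[0,0,0],"fingers":0},{"slide":[0,0,0],"rotation":[0,0,0],"fingers":0},{"slide":[0,0,0],"rotation":[0,0,0],"fingers":0},{"slide":[0,0,0],"rotation":[0,0,0],"fingers":0},{"slide":[0,0,0],"rotation":[0,0,0],"fingers":0},{"slide":[0,0,0],"rotation":[0,0,0],"fingers":0},{"slide":[0,0,0],"rotation":[0,0,0],"fingers":0}]'
python3 -m handwheel '[{"slide":[0,0,0],"rotation":[0,0,0],"fingers":0},{"slide":[0,0,0],"rotation":[0,0,0],"fingers":0},{"slide":[0,0,0],"rotation":[0,0,0],"fingers":0},{"slide":[0,0,0],"rotation":[0,0,0],"fingers":0},{"slide":[0,0,0],"rotation":[0,0,0],"fingers":0},{"slide":[0,0,0],"rotation":[0,0,0],"fingers":0},{"slide":[0,0,0],"rotation":[0,0,0],"fingers":0},{"slide":[0,0,0],"rotation":[0,0,0],"fingers":0},{"slide":[0,0,0],"rotation":[0,0,0],"fingers":0},{"slide":[0,0,0],"rotation":[0,0,0],"fingers":0}]'
python3 - <<'E'
from h import *
P=viewer.read_camera('side');print([(q['centre'],q['confidence']) for q in viewer.pinpoint(P,'lid_handle')],sensors.observe()['contact_force'])
cv2.imwrite('pics/end.png',P['frame'][...,::-1])
E
```

```text
t: 24.15
tool_pos: [0.5176, -0.0371, 0.3407]
tool_rot: [[0.438, 0.481, 0.759], [0.241, -0.877, 0.416], [0.866, 0.0, -0.5]]
contact_force: [-0.1, 0.6, 0.1]
finger_gap: 0.004
grip_force: 0.0
t: 25.15
tool_pos: [0.5175, -0.0378, 0.3413]
tool_rot: [[0.438, 0.48, 0.76], [0.241, -0.877, 0.415], [0.866, 0.002, -0.5]]
contact_force: [0.3, 0.1, -0.1]
finger_gap: 0.002
grip_force: 0.0
t: 26.15
tool_pos: [0.5175, -0.0378, 0.3413]
tool_rot: [[0.438, 0.48, 0.76], [0.241, -0.877, 0.415], [0.866, 0.002, -0.5]]
contact_force: [-0.2, -0.4, -0.3]
finger_gap: 0.007
grip_force: 0.0
[([106.1, 213.2], 0.9)] [ 0.09011823  0.33263181 -0.39343027]
```

View pics/end.png

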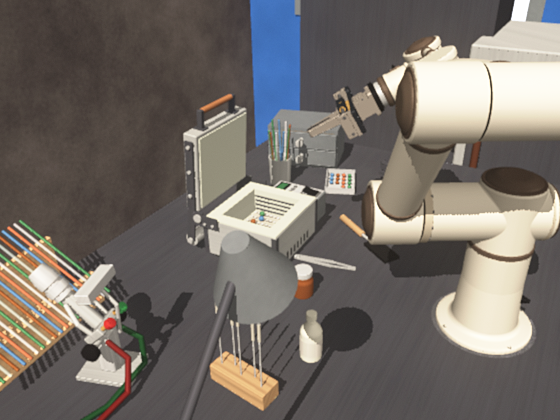

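The lid stands wide open at its stop, with the handle at (106,213). The fingers are well clear and the bystanders are where they were.

```bash
python3 -c "
from station import job
print(job.job_done())"
```

```text
the job is handed in; nothing more can be done
None
```

The job is handed in at about 26 s: in the last images the rocker is pressed over to off, the lid stands open at its stop on its own, the arm is clear, and nothing on the bench appears to have moved; the hand-in returned no verdict.

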